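Sort the stray pantry things into their trays

ROBOT

A 6-joint arm with a two-finger parallel gripper is mounted at the origin on a cart in front of the work surface, level with it; the furniture and walls round the work are solid. World frame = base frame: x ahead of the robot, y to its left, z up, the work surface at z = 0. Lengths are in m, angles in rad, forces in N, time in s.
With the tool pointing down it reaches from about 0.35 to 0.975 m from the base axis. Payload 4.9 kg.
Tool frame: the origin (TCP) lies on the mounting face of the last link; the fingertips stand 173 mm ahead of it and the grasp point (between the pads) lies 155 mm ahead of it; z points along the fingers, y is the line along which they close (so a half turn about z gives the same grasp; the last joint's range is limited). The gripper opens to 85 mm and grips with 20 to 120 N. Pads are 22 mm wide; open, the fingers measure 114 mm over their backs; the gripper's body (76 mm by 85 mm) begins 54 mm behind the grasp point. The pads swing forward as they close: fully open they stand 13 mm farther back than shut.
Start: joints at [1.168, 0.053, 1.613, -0, 1.476, -0.119], TCP at [0.175, 0.6, 0.405] pointing down, gripper open.
Joint ranges: [-3.01, 3.01], [-1.01, 2.22], [0.06, 2.58], [-1.02, 4.17], [0.09, 2.62], [-3.14, 3.14]. Speed limits (rad/s): [2.57, 2.57, 3.14, 3.14, 3.14, 3.14].

INTERFACE

Orientations are given as a rotation vector (axis times angle).
In Python, from station import monitor, eyes, finish_job gives the robot as it stands. The module is installed in compiled form; this text tells all that it offers.
- The arm moves only by the tool step_arm, never from a script. Its argument "commands" is a list of rows, each a list of 3 entries, a list of its own where there are three numbers: the opening in per cent of the stroke, from 0 (shut) to 100 (fully open), then the shift along the tool's x, y, z in mm, then the turn about the tool's z in degrees. In form: [[hand, [x, y, z], yaw], ...]. A call has 1 to 12 rows; each row is the pose to reach, as a shift and turn from the pose commanded when the call began, along the tool's axes at that moment; what a row does not reach only later rows make up. A row lasts 1/8 s, in which the tool goes at most 62.5 mm and 10.7 degrees, less where a joint would pass 70% of its speed; a pose out of reach is approached as far as the arm can. A call with a gripper value outside its range is refused whole. The fingers move at their own pace and stop on an object; "squeeze" is the grip in N (left out, the last holds). Time passes only in rows, so rows that repeat a pose let the fingers close. It gives the time, the measured TCP pose, the force, the opening and the grip force at its end, in the units of the state.
- monitor.get_obs(): the state, without advancing time (a new reading comes with each control period).
- eyes.get_image(name): name is "scene" or "top"; returns the picture (384x512x3 uint8, red, green, blue); there is no depth.
- eyes.camera_info(name): a dict with "camera_matrix" (3x3 intrinsics, pixels), "extrinsics" (4x4, takes a point from camera to world coordinates). Camera axes: x right, y down, z forward; pixel columns grow to the right and rows downward; lengths in m; the calibration is good to about 2 mm. A picture is of the moment at which its call begins. camera_info takes no time and is no camera call.
- finish_job(): hands the job in; it is judged then, once.
The state is a dict: "t": time; "q": joint angles; "dq": joint speeds; "effort": joint torques, N m; "tool_pos": TCP position; "tool_rot": TCP orientation; "contact_force": force on the tool from outside, world axes, zero at the start; "wrist_torque": the same for the moment, N m; "opening": finger opening in m; "grip_force": force on a finger pad.
Only numpy, scipy, OpenCV 4.12 (cv2) and the standard library are available. Lean on these libraries where they do the work, as an engineer would, in place of code of your own. Each camera call takes 0.05 s, during which the arm holds its last target. There are 200 camera calls.

TASK

Two spice jars, a lime and a jigger stand in a row along the front of the worktop: put each into the wooden tray that already holds one of its kind (the jars with the spice jar, the lime with the lemon as citrus, the jigger with the other jigger). Set each down gently inside the tray on its floor, not dropped, never tip over the jars and the jiggers, and leave what is already in the trays standing in its tray; the ramekin in the row does not belong to any of them.

Things in the scene. Friction and masses are not known exactly. Their poses are not given: they have to be found in the camera images.
- jar_a: corked glass spice jar, round, 44 mm diameter, 92 mm high; glass body to 72 mm, cork above it 37 mm diameter; 0.11 kg. Origin: centre of its underside; z is its axis, up. A loose one to sort, in the front row (pinkish red filling).
- jar_b: corked glass spice jar, round, 44 mm diameter, 92 mm high; glass body to 72 mm, cork above it 37 mm diameter; 0.11 kg. Origin: centre of its underside; z is its axis, up. A loose one to sort, in the front row (pale yellow filling).
- lime: the lime to sort, in the front row: 60 mm long along its x, 48 mm across y and z, 0.06 kg. Origin: middle of its underside as it lies at the start (24 mm below its centre), z then up; the origin turns with it. It can roll a little.
- loose_jigger: double-ended brass bar jigger (two cups, narrow waist), 43 mm diameter, 74 mm high; its waist is filled for contact, so it feels like a plain round thing 43 mm wide; 0.09 kg. Origin: centre of its underside; z is its axis, up. The loose one to sort, in the front row.
- spice_tray: low open wooden tray, fixed to the worktop, 120 (its x) x 170 (its y) x 18 mm high outside; walls and floor 6 mm thick, so inside 108 x 158 mm and its floor is 6 mm above the worktop. Origin: centre of its underside; z up. The three trays are alike and stand side by side in any order; this is the one in which one spice jar stands.
- citrus_tray: low open wooden tray, fixed to the worktop, 120 (its x) x 170 (its y) x 18 mm high outside; walls and floor 6 mm thick, so inside 108 x 158 mm and its floor is 6 mm above the worktop. Origin: centre of its underside; z up. The three trays are alike and stand side by side in any order; this is the one in which the lemon lies.
- measure_tray: low open wooden tray, fixed to the worktop, 120 (its x) x 170 (its y) x 18 mm high outside; walls and floor 6 mm thick, so inside 108 x 158 mm and its floor is 6 mm above the worktop. Origin: centre of its underside; z up. The three trays are alike and stand side by side in any order; this is the one in which one jigger stands.
- tray_jar: corked glass spice jar, round, 44 mm diameter, 92 mm high; glass body to 72 mm, cork above it 37 mm diameter; 0.11 kg. Origin: centre of its underside; z is its axis, up. Already in the spice tray, near its -y end, 54 mm from the middle; loose; stays there.
- tray_lemon_center (a point): centre of the lemon that lies loose in the citrus tray near its +y end, 45 mm from the middle: 78 mm long along its x (about along the tray's x), 55 mm across, centre 28 mm above the tray's floor; stays there.
- tray_jigger: double-ended brass bar jigger (two cups, narrow waist), 43 mm diameter, 74 mm high; its waist is filled for contact, so it feels like a plain round thing 43 mm wide; 0.09 kg. Origin: centre of its underside; z is its axis, up. Already in the measure tray, near its -y end, 50 mm from the middle; loose; stays there.
Things that resemble listed ones, but are neither listed nor needed, are in the scene too. What is shaped like the jar_b but purple is not meant.

How it is judged:
By the outcome, as a careful person would: the job done as asked, in the order asked, and still so for the second after the job is handed in, with the robot touching nothing.
It also fails if it takes over 93 s, if anything falls off the work surface, if the arm or the gripper's body presses on something with over 40 N, if the wrist force passes 120 N, or if a joint passes its speed limit or range.

## Working session

There is one attempt and no reset: what is moved stays moved. The work goes in short steps, Python scripts to look and compute and a tool call to move; the robot and the scene stay as the last step left them, time stands still between calls to the robot, and variables do not carry over. Pictures are saved under pics/ and viewed, at most 14 in all, crops included, and the job is handed in when it is done.

Besides the shell and the picture viewer there is one more tool, called after "Emit:" in YAML: its name, and indented under it one key for each argument. step_arm: Moves the arm, as the interface text tells. Its arguments: {"type":"object","properties":{"commands":{"type":"array"},"squeeze":{"type":"number"}},"required":["commands"]}

```bash
mkdir -p pics; python3 - <<'E'
from station import monitor, eyes
import cv2, numpy as np
for n in("top","scene"):
    im=eyes.get_image(n); cv2.imwrite(f"pics/{n}0.png",im[:,:,::-1])
    c=eyes.camera_info(n); print(n,np.round(c["camera_matrix"],1).tolist(),np.round(c["extrinsics"],3).tolist())
o=monitor.get_obs(); print({k:np.round(v,3).tolist() for k,v in o.items()})
E
```

```text
top [[429.8, 0.0, 248.7], [0.0, 429.8, 197.1], [0.0, 0.0, 1.0]] [[-0.02, -0.992, 0.122, 0.31], [-1.0, 0.021, 0.005, -0.292], [-0.008, -0.122, -0.993, 1.397], [0.0, 0.0, 0.0, 1.0]]
scene [[498.5, 0.0, 256.0], [0.0, 498.5, 185.2], [0.0, 0.0, 1.0]] [[0.585, -0.34, 0.736, -0.678], [-0.811, -0.233, 0.537, -1.12], [-0.011, -0.911, -0.412, 0.694], [0.0, 0.0, 0.0, 1.0]]
{'t': 0.1, 'q': [1.168, 0.053, 1.614, 0.0, 1.476, -0.119], 'dq': [-0.002, -0.001, -0.002, 0.001, -0.001, 0.001], 'effort': [0.0, -39.491, -37.136, -0.0, 0.004, -0.0], 'tool_pos': [0.175, 0.6, 0.404], 'tool_rot': [-0.444, -3.11, 0.003], 'contact_force': [0.157, 0.435, -0.46], 'wrist_torque': [-0.023, -0.01, -0.019], 'grip_force': 0.0, 'opening': 0.085}
```

View pics/top0.png

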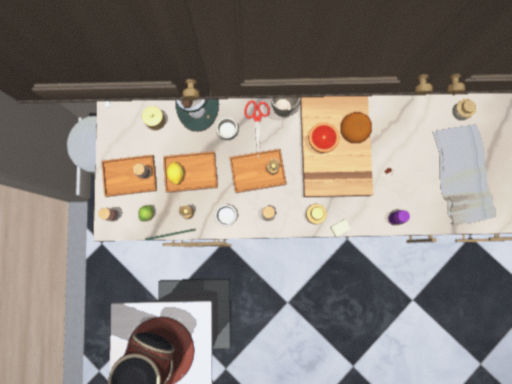

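View pics/scene0.png

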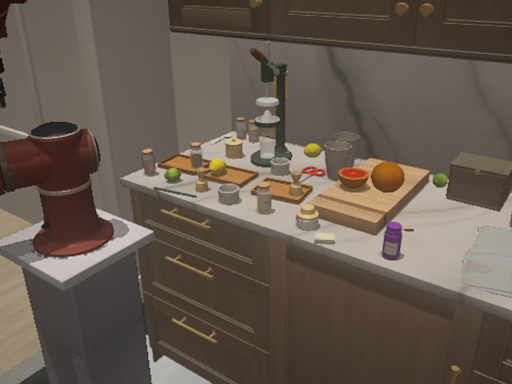

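The top view shows the row at about v≈213: jar (108), lime (146), jigger (186), ramekin (227), jar (268). The trays are at u≈130 (jar), 190 (lemon) and 258 (jigger). I'll zoom in on both views.

```bash
python3 - <<'E'
import cv2
a=cv2.imread("pics/top0.png")[145:245,92:292]; cv2.imwrite("pics/topc.png",cv2.resize(a,None,fx=4,fy=4,interpolation=cv2.INTER_CUBIC))
a=cv2.imread("pics/scene0.png")[130:230,130:330]; cv2.imwrite("pics/scenec.png",cv2.resize(a,None,fx=4,fy=4,interpolation=cv2.INTER_CUBIC))
E
```

```text
(no output)
```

View pics/topc.png

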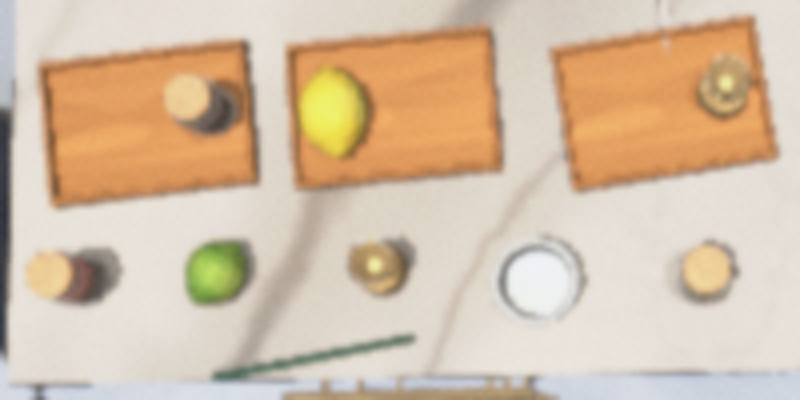

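View pics/scenec.png

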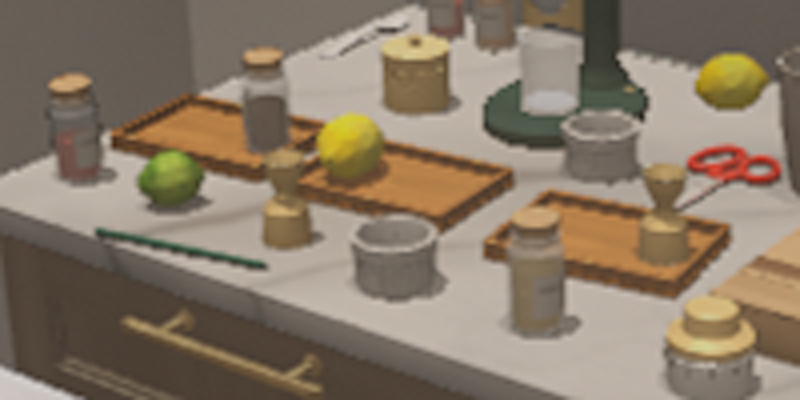

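The crops show the colours clearly. Left to right the row is the pink jar (cork at crop 49,275), lime (216,272), jigger (376,264), ramekin, and yellow jar (707,270). The trays are spice, citrus and measure from the left. Next I cast rays and check them against the scene view.

```bash
cat > h.py <<'E'
import cv2, numpy as np
from station import eyes, monitor
I={n:eyes.camera_info(n) for n in("top","scene")}
def ray(n,u,v,z):
    K,E=I[n]["camera_matrix"],I[n]["extrinsics"]; K=np.array(K);E=np.array(E)
    d=E[:3,:3]@np.linalg.solve(K,[u,v,1]); p=E[:3,3]; return p+d*(z-p[2])/d[2]
def proj(n,P):
    K,E=np.array(I[n]["camera_matrix"]),np.array(I[n]["extrinsics"])
    p=K@(E[:3,:3].T@(np.array(P)-E[:3,3])); return p[:2]/p[2]
E
python3 - <<'E'
from h import *
T=lambda x,y:(92+(x-1.5)/4,145+(y-1.5)/4)
S=lambda x,y:(130+(x-1.5)/4,130+(y-1.5)/4)
im=cv2.imread("pics/top0.png"); hsv=cv2.cvtColor(im,cv2.COLOR_BGR2HSV)
def cen(box,lo,hi):
    x0,y0,x1,y1=box; m=cv2.inRange(hsv[y0:y1,x0:x1],lo,hi); M=cv2.moments(m,True)
    return M["m10"]/M["m00"]+x0,M["m01"]/M["m00"]+y0,M["m00"]
lo,hi=(8,70,140),(25,200,255)
c={"jar_a":(T(49,275),.092,T and S(71,82)),"jar_b":(T(707,270),.092,S(539,216)),"tray_jar":(T(187,98),.092,S(264,57)),
"jig":(T(376,264),.074,S(286,157)),"tjig":(T(722,85),.074,S(665,172))}
for k,(t,z,s) in c.items():
    p=ray("top",*t,z);q=ray("scene",*s,z);print(k,p.round(4),"scene",q.round(4))
for n,b in(("jar_a",(95,205,112,222)),("jar_b",(260,203,278,222))): 
    r=cen(b,lo,hi);print(n,np.round(r,2),ray("top",*r[:2],.092).round(4))
r=cen((130,200,160,225),(30,80,30),(75,255,255));print("lime",np.round(r,2),ray("top",*r[:2],.024).round(4))
b=(130,160,200,190)
hs=cv2.cvtColor(cv2.imread("pics/scene0.png"),cv2.COLOR_BGR2HSV)
m=cv2.inRange(hs[165:185,160:184],(30,80,30),(75,255,255));M=cv2.moments(m,True);print("lime scene",ray("scene",160+M["m10"]/M["m00"],165+M["m01"]/M["m00"],.024).round(4))
m=cv2.inRange(hsv[200:225,130:160],(30,80,30),(75,255,255)); print(cv2.fitEllipse(max(cv2.findContours(m,0,1)[0],key=len)))
p=ray("top",*T(333,111),.034);print("lemon",p.round(4))
for n,cs in {"spice":[(42,63),(246,42),(258,183),(56,206)],"citrus":[(288,46),(492,29),(501,170),(299,187)],"meas":[(555,48),(752,19),(776,157),(577,190)]}.items():
    P=np.array([ray("top",*T(*x),.018)[:2] for x in cs]); e=(P[0]-P[1]+P[3]-P[2])/2; w=(P[0]-P[3]+P[1]-P[2])/2
    print(n,P.mean(0).round(4),"len",np.linalg.norm(e).round(3),"w",np.linalg.norm(w).round(3),"yaw deg",np.degrees(np.arctan2(-e[0],e[1])).round(1))
p=ray("top",*T(540,281),.045);print("ramekin",p.round(3))
E
```

```text
jar_a [0.4292 0.1577 0.092 ] scene [0.4245 0.1527 0.092 ]
jar_b [ 0.4226 -0.3443  0.092 ] scene [ 0.4212 -0.3488  0.092 ]
tray_jar [0.5642 0.0537 0.092 ] scene [0.5682 0.0563 0.092 ]
jig [ 0.4341 -0.0894  0.074 ] scene [ 0.4338 -0.0879  0.074 ]
tjig [ 0.569  -0.3605  0.074 ] scene [ 0.5813 -0.3595  0.074 ]
jar_a [104.48 213.12 106.  ] [0.4299 0.1558 0.092 ]
jar_b [268.2 212.1 118. ] [ 0.4227 -0.3438  0.092 ]
lime [145.53 212.72 176.  ] [0.4347 0.0471 0.024 ]
lime scene [0.4326 0.0471 0.024 ]
((15.525541305541992, 12.719887733459473), (12.832361221313477, 15.534963607788086), 40.69272994995117)
lemon [ 0.5623 -0.0489  0.034 ]
spice [0.5584 0.1029] len 0.166 w 0.118 yaw deg 5.1
citrus [ 0.567  -0.0966] len 0.166 w 0.117 yaw deg 3.6
meas [ 0.5659 -0.3166] len 0.163 w 0.117 yaw deg 7.8
ramekin [ 0.421 -0.214  0.045]
```

The two views agree to within about 5 mm, and the tray sizes check out. The pink jar comes first, so I work out the approach.

```bash
cat >> h.py <<'E'
from scipy.spatial.transform import Rotation as R
def go(x,y,z,psi,label="",base=None):
    """shift (mm, tool axes) and turn to put grasp point at x,y,z with tool y at world angle psi deg"""
    o=monitor.get_obs() if base is None else base
    M=R.from_rotvec(o["tool_rot"]).as_matrix(); p=np.array([x,y,z+.155])-o["tool_pos"]
    cur=np.degrees(np.arctan2(M[1,1],M[0,1])); t=(cur-psi+90)%180-90
    print(label,"shift",(M.T@p*1000).round(1),"turn",round(t,1),"cur psi",round(cur,1),"grasp",(o["tool_pos"]-[0,0,.155]).round(4))
E
python3 -c "
from h import *
go(.428,.155,.20,5,'above jar_a')"
```

```text
above jar_a shift [-367.5 -356.    49.1] turn 68.7 cur psi 73.7 grasp [0.1749 0.5998 0.2485]
```

Emit:
step_arm:
  commands:
    - [100,[-367.5,-356,49],68.7]
    - [100,[-367.5,-356,49],68.7]
    - [100,[-367.5,-356,49],68.7]
    - [100,[-367.5,-356,49],68.7]
    - [100,[-367.5,-356,49],68.7]
    - [100,[-367.5,-356,49],68.7]
    - [100,[-367.5,-356,49],68.7]
    - [100,[-367.5,-356,49],68.7]
    - [100,[-367.5,-356,49],68.7]
    - [100,[-367.5,-356,49],68.7]
    - [100,[-367.5,-356,49],68.7]
  squeeze: 25

```text
t: 1.48
tool_pos: [0.4276, 0.1564, 0.3557]
tool_rot: [-2.119, -2.318, -0.0]
contact_force: [-0.6, 0.2, 0.6]
opening: 0.0854
grip_force: 0.0
```

```bash
python3 -c "
from h import *
go(.428,.155,.046,5,'jar_a')
for n in('top','scene'): cv2.imwrite(f'pics/{n}1.png',eyes.get_image(n)[:,:,::-1])
a=cv2.resize(cv2.imread('pics/top1.png')[165:235,92:192],None,fx=4,fy=4); b=cv2.resize(cv2.imread('pics/scene1.png')[110:210,110:210],None,fx=4,fy=4)[:400]
c=np.zeros((400,800,3),np.uint8); c[:280,:400]=a; c[:,400:]=b; cv2.imwrite('pics/c1.png',c)"
```

```text
jar_a shift [ -1.5   0.3 154.7] turn 0.1 cur psi 5.1 grasp [0.4276 0.1564 0.2007]
```

View pics/c1.png

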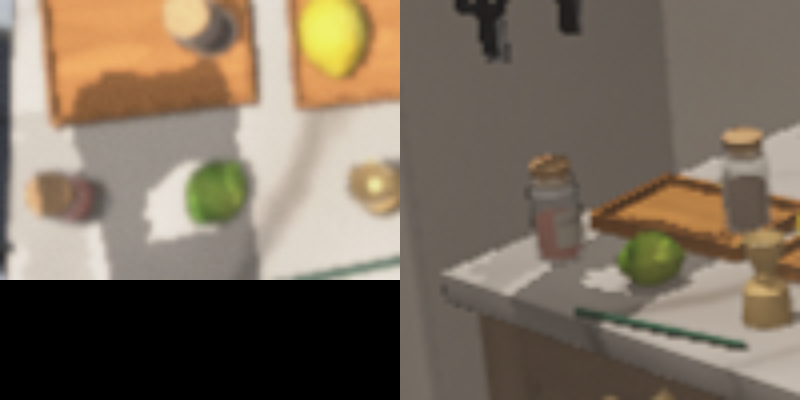

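The scene crop shows the fingers (485,30 and 568,15) straddling the pink jar (cork at 550,165). The top view shows only the arm's shadow. Now I descend and grip.

Emit:
step_arm:
  commands:
    - [100,[-1,0,60],0]
    - [100,[-1,0,110],0]
    - [100,[-1,0,140],0]
    - [100,[-1,0,155],0]
    - [100,[-1,0,155],0]
    - [30,[-1,0,155],0]
    - [30,[-1,0,155],0]
    - [30,[-1,0,155],0]
    - [30,[-1,0,155],0]
    - [30,[-1,0,155],0]
    - [30,[-1,0,155],0]

```text
t: 2.95
tool_pos: [0.4291, 0.1545, 0.2023]
tool_rot: [2.121, 2.316, 0.004]
contact_force: [-1.8, -0.2, 5.4]
opening: 0.0426
grip_force: 25.0
```

```bash
python3 -c "
from h import *
go(.5646,.1555,.185,5,'over tray'); go(.5646,.1555,.0543,5,'tray')"
```

```text
over tray shift [ -10.8  135.5 -137.4] turn 0.0 cur psi 5.0 grasp [0.4291 0.1545 0.0473]
tray shift [-10.9 135.1  -6.7] turn 0.0 cur psi 5.0 grasp [0.4291 0.1545 0.0473]
```

Emit:
step_arm:
  commands:
    - [30,[0,0,-50],0]
    - [30,[0,0,-100],0]
    - [30,[-3,30,-135],0]
    - [30,[-11,80,-135],0]
    - [30,[-11,120,-135],0]
    - [30,[-11,135,-130],0]
    - [30,[-11,135,-100],0]
    - [30,[-11,135,-60],0]
    - [30,[-11,135,-30],0]
    - [30,[-11,135,-18],0]
    - [30,[-11,135,-12],0]
    - [30,[-11,135,-10],0]

```text
t: 4.45
tool_pos: [0.5641, 0.1553, 0.2117]
tool_rot: [2.121, 2.316, 0.002]
contact_force: [0.6, 0.2, -0.1]
opening: 0.0424
grip_force: 25.8
```

Emit:
step_arm:
  commands:
    - [30,[0,0,1],0]
    - [30,[0,0,2],0]
    - [30,[0,0,3],0]
    - [30,[0,0,3],0]

```text
t: 4.95
tool_pos: [0.5639, 0.1553, 0.2084]
tool_rot: [2.121, 2.317, 0.001]
contact_force: [-0.3, 0.5, 2.3]
opening: 0.0421
grip_force: 26.1
```

Emit:
step_arm:
  commands:
    - [30,[0,0,1],0]
    - [30,[0,0,1],0]

```text
t: 5.2
tool_pos: [0.5641, 0.1554, 0.2084]
tool_rot: [2.121, 2.317, 0.001]
contact_force: [-3.7, 0.4, 7.5]
opening: 0.0428
grip_force: 26.4
```

The jar is on the tray floor, so I release it and rise.

Emit:
step_arm:
  commands:
    - [56,[0,0,0],0]
    - [62,[0,0,0],0]
    - [80,[0,0,0],0]
    - [100,[0,0,0],0]
    - [100,[0,0,0],0]
    - [100,[0,0,-30],0]
    - [100,[0,0,-80],0]
    - [100,[0,0,-140],0]
    - [100,[0,0,-140],0]

```text
t: 6.32
tool_pos: [0.5654, 0.1555, 0.3541]
tool_rot: [2.116, 2.311, 0.015]
contact_force: [0.4, 0.6, 0.2]
opening: 0.0855
grip_force: 0.0
```

```bash
python3 -c "
from h import *
go(.422,-.3455,.20,5,'above jar_b');go(.422,-.3455,.046,5,'jar_b')
im=eyes.get_image('scene')[:,:,::-1]; cv2.imwrite('pics/s2.png',cv2.resize(im[110:230,130:290],None,fx=4,fy=4))"
```

```text
above jar_b shift [-486.5 -186.8   -3.6] turn 0.0 cur psi 5.0 grasp [0.5654 0.1555 0.1991]
jar_b shift [-486.6 -188.8  150.4] turn 0.0 cur psi 5.0 grasp [0.5654 0.1555 0.1991]
```

View pics/s2.png

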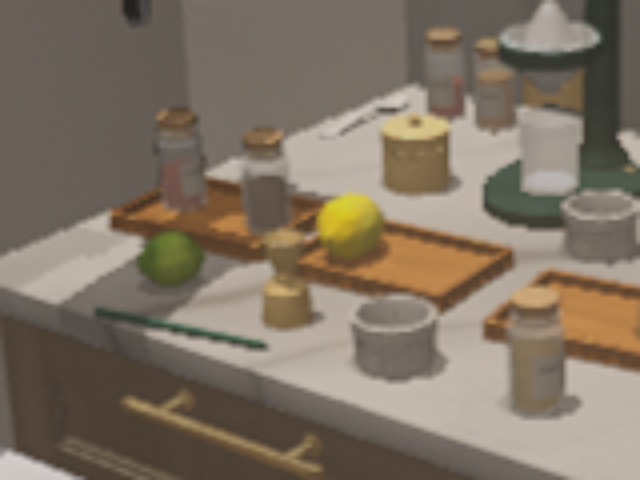

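The pink jar stands upright in the spice tray (crop 180,160) next to the tray jar (265,180). Next is the yellow jar.

Emit:
step_arm:
  commands:
    - [100,[-486,-187,-8],0]
    - [100,[-486,-187,-8],0]
    - [100,[-486,-187,-8],0]
    - [100,[-486,-187,-8],0]
    - [100,[-486,-187,-8],0]
    - [100,[-486,-187,-8],0]
    - [100,[-486,-187,-8],0]
    - [100,[-486,-187,-8],0]
    - [100,[-486,-187,-8],0]
    - [100,[-486,-187,-8],0]
    - [100,[-486,-187,-8],0]

```text
t: 7.75
tool_pos: [0.4204, -0.3441, 0.3537]
tool_rot: [-2.119, -2.317, -0.001]
contact_force: [0.1, 0.8, -0.5]
opening: 0.0855
grip_force: 0.0
```

```bash
python3 -c "
from h import *
go(.422,-.3455,.046,5,'jar_b')"
```

```text
jar_b shift [ -1.9   1.6 152.7] turn 0.1 cur psi 5.1 grasp [ 0.4204 -0.3441  0.1987]
```

Emit:
step_arm:
  commands:
    - [100,[-2,2,60],0]
    - [100,[-2,2,110],0]
    - [100,[-2,2,140],0]
    - [100,[-2,2,152],0]
    - [100,[-2,2,152],0]
    - [30,[-2,2,152],0]
    - [30,[-2,2,152],0]
    - [30,[-2,2,152],0]
    - [30,[-2,2,152],0]
    - [30,[-2,2,152],0]
    - [30,[-2,2,152],0]

```text
t: 9.12
tool_pos: [0.4227, -0.3478, 0.2044]
tool_rot: [2.12, 2.315, -0.0]
contact_force: [-0.1, 1.1, 5.9]
opening: 0.0422
grip_force: 25.6
```

```bash
python3 -c "
from h import *
im=eyes.get_image('top')[:,:,::-1].copy();cv2.imwrite('pics/t3.png',im); hsv=cv2.cvtColor(im,cv2.COLOR_BGR2HSV)
m=cv2.inRange(hsv[140:200,90:165],(8,60,120),(28,170,255))
cv2.imwrite('pics/t3c.png',cv2.resize(im[145:205,92:222],None,fx=5,fy=5,interpolation=cv2.INTER_CUBIC))
go(.538,.104,.185,5,'over'); go(.538,.104,.053,5,'tray')"
```

```text
over shift [ 439.7  154.6 -136.2] turn 0.0 cur psi 5.0 grasp [ 0.4227 -0.3477  0.0493]
tray shift [439.9 154.4  -4.2] turn 0.0 cur psi 5.0 grasp [ 0.4227 -0.3477  0.0493]
```

View pics/t3c.png

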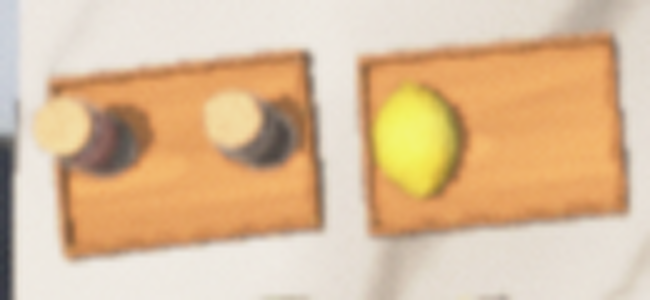

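The top crop shows both jars in the spice tray (corks at 62,128 and 233,121), with free floor between and in front of them. I carry the yellow jar there.

Emit:
step_arm:
  commands:
    - [30,[0,0,-50],0]
    - [30,[0,0,-100],0]
    - [30,[30,10,-138],0]
    - [30,[440,154,-138],0]
    - [30,[440,154,-138],0]
    - [30,[440,154,-138],0]
    - [30,[440,154,-138],0]
    - [30,[440,154,-138],0]
    - [30,[440,154,-138],0]
    - [30,[440,154,-138],0]
    - [30,[440,154,-138],0]
    - [30,[440,154,-138],0]

```text
t: 10.68
tool_pos: [0.5367, 0.1047, 0.3401]
tool_rot: [-2.121, -2.317, 0.002]
contact_force: [0.7, -0.9, -1.9]
opening: 0.0426
grip_force: 26.4
```

```bash
python3 -c "
from h import *
go(.538,.104,.0553,5,'tray')
t3=lambda x,y:(92+(x-2)/5,145+(y-2)/5)
print(ray('top',*t3(62,128),.098),ray('top',*t3(233,121),.098))"
```

```text
tray shift [ -0.7   1.4 129.8] turn 0.1 cur psi 5.1 grasp [0.5367 0.1047 0.1851]
[0.56190842 0.15801289 0.098     ] [0.56401644 0.05265358 0.098     ]
```

Emit:
step_arm:
  commands:
    - [30,[-1,1,50],0]
    - [30,[-1,1,90],0]
    - [30,[-1,1,110],0]
    - [30,[-1,1,122],0]
    - [30,[-1,1,126],0]
    - [30,[-1,1,127],0]
    - [30,[-1,1,128],0]
    - [30,[-1,1,129],0]
    - [30,[-1,1,129],0]

```text
t: 11.8
tool_pos: [0.5381, 0.1039, 0.212]
tool_rot: [2.121, 2.317, 0.0]
contact_force: [-0.4, -0.2, -0.4]
opening: 0.0424
grip_force: 26.4
```

Emit:
step_arm:
  commands:
    - [30,[0,0,1],0]
    - [30,[0,0,2],0]
    - [30,[0,0,3],0]
    - [30,[0,0,3],0]

```text
t: 12.3
tool_pos: [0.5384, 0.1039, 0.2103]
tool_rot: [-2.121, -2.317, 0.001]
contact_force: [-4.8, -0.4, 9.8]
opening: 0.0427
grip_force: 27.6
```

The jar has touched down (9.8 N), so I release, rise, and head for the lime.

Emit:
step_arm:
  commands:
    - [54,[0,0,-1],0]
    - [58,[0,0,-1],0]
    - [70,[0,0,-1],0]
    - [85,[0,0,-1],0]
    - [85,[0,0,-1],0]
    - [85,[0,0,-30],0]
    - [85,[0,0,-80],0]
    - [100,[0,0,-140],0]
    - [100,[0,0,-140],0]
    - [100,[0,0,-140],0]

```text
t: 13.55
tool_pos: [0.5379, 0.1038, 0.3485]
tool_rot: [-2.122, -2.317, 0.0]
contact_force: [-0.2, 0.3, -0.9]
opening: 0.0855
grip_force: 0.0
```

```bash
python3 -c "
from h import *
im=eyes.get_image('top')[:,:,::-1].copy();cv2.imwrite('pics/t4.png',im)
a=cv2.resize(im[150:225,92:192],None,fx=4,fy=4,interpolation=cv2.INTER_CUBIC)
b=cv2.resize(eyes.get_image('scene')[120:195,140:240,::-1],None,fx=4,fy=4,interpolation=cv2.INTER_CUBIC)
cv2.imwrite('pics/c4.png',np.hstack([a,b]))
go(.4337,.0471,.15,49,'above lime')
g=im[195:230,130:165].astype(int); m=((g[...,1]-g[...,0]>25)&(g[...,1]-g[...,2]>10)).astype(np.uint8)
c=max(cv2.findContours(m,0,1)[0],key=cv2.contourArea); e=cv2.fitEllipse(c);print(e,m.sum(),ray('top',e[0][0]+130,e[0][1]+195,.024))"
```

```text
above lime shift [ -47.3 -108.2   41.9] turn -44.0 cur psi 5.0 grasp [0.5375 0.1037 0.1915]
((14.767903327941895, 17.312908172607422), (11.250569343566895, 15.572121620178223), 35.591739654541016) 152 [0.43609933 0.04958378 0.024     ]
```

View pics/c4.png

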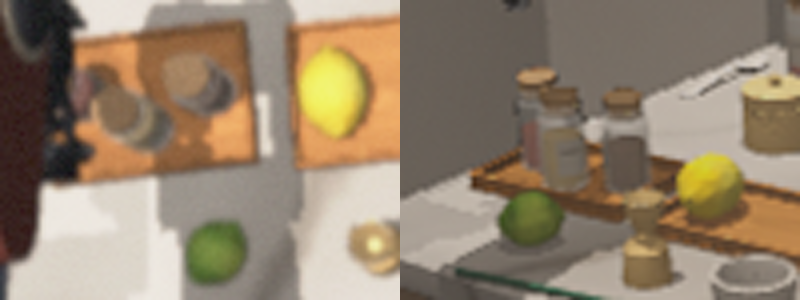

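All three jars stand upright in the spice tray (right crop 535, 562 and 625). The lime (left crop 215,252) has its long axis running lower-left to upper-right, so I grip across it at about 50°.

Emit:
step_arm:
  commands:
    - [100,[-47,-108,30],-45]
    - [100,[-47,-108,40],-45]
    - [100,[-47,-108,40],-45]
    - [100,[-47,-108,40],-45]
    - [100,[-47,-108,40],-45]
    - [100,[-47,-108,40],-45]
    - [100,[-47,-108,40],-45]

```text
t: 14.52
tool_pos: [0.4347, 0.0476, 0.3084]
tool_rot: [-1.075, -2.951, 0.0]
contact_force: [-0.2, 0.1, 0.2]
opening: 0.0855
grip_force: 0.0
```

```bash
python3 -c "
from h import *
go(.434,.0475,.028,50,'lime')"
```

```text
lime shift [  0.4  -0.4 125.4] turn -0.0 cur psi 50.0 grasp [0.4347 0.0476 0.1534]
```

Emit:
step_arm:
  commands:
    - [100,[0,0,50],0]
    - [100,[0,0,90],0]
    - [100,[0,0,115],0]
    - [100,[0,0,126],0]
    - [100,[0,0,126],0]
    - [30,[0,0,126],0]
    - [30,[0,0,126],0]
    - [30,[0,0,126],0]
    - [30,[0,0,126],0]
    - [30,[0,0,126],0]
    - [30,[0,0,126],0]
  squeeze: 20

```text
t: 15.9
tool_pos: [0.4353, 0.0474, 0.1842]
tool_rot: [1.073, 2.951, 0.0]
contact_force: [-1.5, 0.4, 5.1]
opening: 0.0461
grip_force: 19.9
```

```bash
python3 -c "
from h import *
# citrus centre (.567,-.0966) yaw 3.6; lime at local (0,-38)
go(.569,-.135,.13,4,'over'); go(.569,-.135,.034,4,'tray')"
```

```text
over shift [-219.8  -53.9 -100.4] turn 46.0 cur psi 50.0 grasp [0.4353 0.0474 0.0292]
tray shift [-219.6  -54.    -4.4] turn 46.0 cur psi 50.0 grasp [0.4353 0.0474 0.0292]
```

The 46 mm grip width matches the lime's narrow axis. I carry it over to the citrus tray.

Emit:
step_arm:
  commands:
    - [30,[0,0,-45],0]
    - [30,[0,0,-90],0]
    - [30,[-20,-5,-105],5]
    - [30,[-220,-54,-105],46]
    - [30,[-220,-54,-105],46]
    - [30,[-220,-54,-105],46]
    - [30,[-220,-54,-105],46]
    - [30,[-220,-54,-105],46]
    - [30,[-220,-54,-105],46]
    - [30,[-220,-54,-70],46]
    - [30,[-220,-54,-30],46]
    - [30,[-220,-54,-14],46]

```text
t: 17.4
tool_pos: [0.5669, -0.1336, 0.1942]
tool_rot: [-2.136, -2.298, 0.003]
contact_force: [-0.5, 0.4, -0.8]
opening: 0.0459
grip_force: 21.0
```

```bash
python3 -c "
from h import *
go(.569,-.135,.0352,4,'tray')"
```

```text
tray shift [-1.6  2.   3.9] turn 0.2 cur psi 4.2 grasp [ 0.5669 -0.1336  0.0392]
```

Emit:
step_arm:
  commands:
    - [30,[0,0,0],0]
    - [30,[0,0,2],0]
    - [30,[0,0,4],0]
    - [30,[0,0,5],0]
    - [30,[0,0,5],0]

```text
t: 18.02
tool_pos: [0.5687, -0.1353, 0.192]
tool_rot: [2.142, 2.298, 0.0]
contact_force: [-0.8, 0.1, -1.0]
opening: 0.0459
grip_force: 21.0
```

Emit:
step_arm:
  commands:
    - [30,[0,0,1],0]
    - [30,[0,0,2],0]
    - [30,[0,0,3],0]
    - [30,[0,0,3],0]

```text
t: 18.52
tool_pos: [0.5688, -0.1353, 0.1902]
tool_rot: [-2.141, -2.298, 0.001]
contact_force: [-5.5, 1.3, 8.8]
opening: 0.0461
grip_force: 21.7
```

The lime is on the floor. I open it partway, to stay clear of the tray walls, and rise.

Emit:
step_arm:
  commands:
    - [58,[0,0,-1],0]
    - [62,[0,0,-1],0]
    - [72,[0,0,-1],0]
    - [72,[0,0,-1],0]
    - [72,[0,0,-10],0]
    - [72,[0,0,-40],0]
    - [72,[0,0,-90],0]
    - [100,[0,0,-150],0]
    - [100,[0,0,-155],0]
    - [100,[0,0,-155],0]

```text
t: 19.77
tool_pos: [0.5686, -0.1352, 0.3447]
tool_rot: [2.141, 2.297, 0.001]
contact_force: [0.4, -0.4, -0.7]
opening: 0.0856
grip_force: 0.0
```

```bash
python3 -c "
from h import *
go(.434,-.089,.19,4,'above jigger')
a=cv2.resize(eyes.get_image('top')[150:225,132:232,::-1],None,fx=4,fy=4,interpolation=cv2.INTER_CUBIC)
b=cv2.resize(eyes.get_image('scene')[120:195,160:260,::-1],None,fx=4,fy=4,interpolation=cv2.INTER_CUBIC)
cv2.imwrite('pics/c5.png',np.hstack([a,b]))"
```

```text
above jigger shift [  55.6 -131.    -0.5] turn 0.0 cur psi 4.0 grasp [ 0.5686 -0.1352  0.1897]
```

View pics/c5.png

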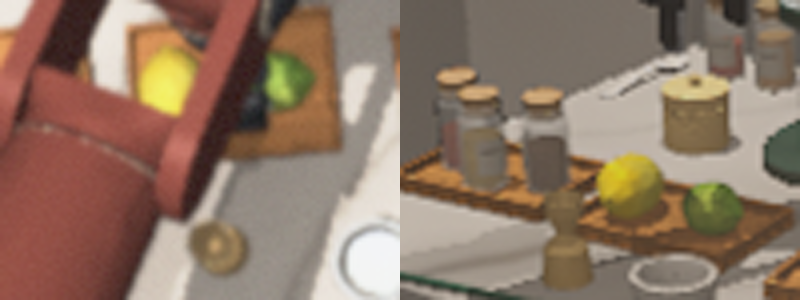

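The lime lies in the citrus tray next to the lemon (right crop 712,208), and the jars are unchanged. The jigger (left crop 217,246) agrees with the earlier measurement, so I go to it.

Emit:
step_arm:
  commands:
    - [100,[56,-131,0],0]
    - [100,[56,-131,0],0]
    - [100,[56,-131,0],0]
    - [100,[56,-131,20],0]
    - [100,[56,-131,60],0]
    - [100,[56,-131,60],0]

```text
t: 20.62
tool_pos: [0.4318, -0.0878, 0.2787]
tool_rot: [-2.135, -2.291, 0.006]
contact_force: [-0.2, 0.7, 0.3]
opening: 0.0856
grip_force: 0.0
```

```bash
python3 -c "
from h import *
go(.4335,-.089,.042,4,'jigger')"
```

```text
jigger shift [-1.7  2.4 81.7] turn 0.0 cur psi 4.0 grasp [ 0.4318 -0.0878  0.1237]
```

Emit:
step_arm:
  commands:
    - [100,[0,0,30],0]
    - [100,[0,0,60],0]
    - [100,[0,0,78],0]
    - [100,[0,0,86],0]
    - [100,[0,0,86],0]
    - [30,[0,0,86],0]
    - [30,[0,0,86],0]
    - [30,[0,0,86],0]
    - [30,[0,0,86],0]
    - [30,[0,0,86],0]
    - [30,[0,0,86],0]
  squeeze: 25

```text
t: 22.0
tool_pos: [0.4344, -0.0888, 0.1987]
tool_rot: [2.141, 2.298, 0.001]
contact_force: [-0.3, 0.0, 7.3]
opening: 0.0379
grip_force: 25.4
```

```bash
python3 -c "
from h import *
# measure centre (.566,-.3166) yaw 7.8; local (0,+30)
go(.562,-.287,.17,8,'over'); go(.562,-.287,.05,8,'tray')"
```

```text
over shift [-206.8  113.4 -126.1] turn -4.0 cur psi 4.0 grasp [ 0.4344 -0.0888  0.0437]
tray shift [-206.7  113.3   -6.1] turn -4.0 cur psi 4.0 grasp [ 0.4344 -0.0888  0.0437]
```

The grip width is 38 mm where I expected 43, so I lift and check how the jigger is held.

Emit:
step_arm:
  commands:
    - [30,[0,0,-10],0]
    - [30,[0,0,-25],0]
    - [30,[0,0,-60],0]
    - [30,[0,0,-100],0]
    - [30,[0,0,-128],0]
    - [30,[0,0,-128],0]
    - [30,[0,0,-128],0]

```text
t: 22.88
tool_pos: [0.4335, -0.0884, 0.3247]
tool_rot: [-2.141, -2.297, 0.001]
contact_force: [-0.2, -0.2, -1.2]
opening: 0.0377
grip_force: 25.5
```

```bash
python3 -c "
from h import *
go(.562,-.287,.17,8,'over'); go(.562,-.287,.05,8,'tray')
cv2.imwrite('pics/c6.png',cv2.resize(eyes.get_image('scene')[70:200,140:320,::-1],None,fx=4,fy=4,interpolation=cv2.INTER_CUBIC))"
```

```text
over shift [-207.2  114.2   -0.6] turn -4.0 cur psi 4.0 grasp [ 0.4335 -0.0884  0.1697]
tray shift [-207.2  114.4  119.4] turn -4.0 cur psi 4.0 grasp [ 0.4335 -0.0884  0.1697]
```

View pics/c6.png

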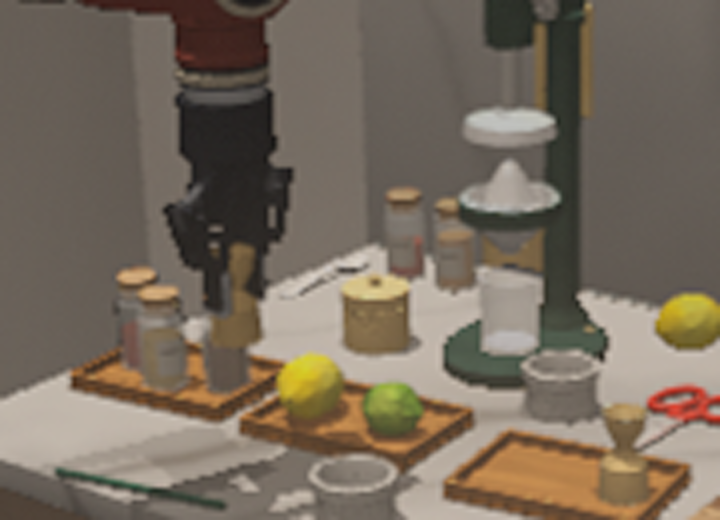

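The jigger is held upright between the fingers (240,300), and everything in the trays is in place. I carry it to the measure tray.

Emit:
step_arm:
  commands:
    - [30,[-207,114,0],-4]
    - [30,[-207,114,0],-4]
    - [30,[-207,114,0],-4]
    - [30,[-207,114,0],-4]
    - [30,[-207,114,0],-4]
    - [30,[-207,114,40],-4]
    - [30,[-207,114,80],-4]
    - [30,[-207,114,105],-4]
    - [30,[-207,114,112],-4]
    - [30,[-207,114,115],-4]
    - [30,[-207,114,116],-4]
    - [30,[-207,114,116],-4]

```text
t: 24.42
tool_pos: [0.5626, -0.2873, 0.211]
tool_rot: [2.059, 2.37, 0.0]
contact_force: [0.6, -0.6, -0.4]
opening: 0.0376
grip_force: 25.5
```

Emit:
step_arm:
  commands:
    - [30,[0,0,1],0]
    - [30,[0,0,2],0]
    - [30,[0,0,3],0]
    - [30,[0,0,4],0]
    - [30,[0,0,4],0]

```text
t: 25.05
tool_pos: [0.5622, -0.287, 0.2055]
tool_rot: [-2.06, -2.371, 0.0]
contact_force: [-0.3, -0.6, -1.3]
opening: 0.0379
grip_force: 25.5
```

Emit:
step_arm:
  commands:
    - [30,[0,0,1],0]
    - [30,[0,0,2],0]
    - [30,[0,0,2],0]

```text
t: 25.42
tool_pos: [0.5624, -0.2872, 0.2048]
tool_rot: [-2.06, -2.372, 0.0]
contact_force: [-2.4, 1.9, 5.0]
opening: 0.0382
grip_force: 26.1
```

It has touched down at 5 N, so I release gently and retreat.

Emit:
step_arm:
  commands:
    - [48,[0,0,-1],0]
    - [52,[0,0,-1],0]
    - [60,[0,0,-1],0]
    - [80,[0,0,-1],0]
    - [80,[0,0,-1],0]
    - [80,[0,0,-25],0]
    - [80,[0,0,-70],0]
    - [80,[0,0,-130],0]
    - [80,[0,-60,-170],0]
    - [80,[0,-120,-170],0]
    - [80,[0,-120,-170],0]
    - [80,[0,-120,-170],0]

```text
t: 26.92
tool_pos: [0.4432, -0.3039, 0.3739]
tool_rot: [2.061, 2.37, 0.001]
contact_force: [-0.0, -0.3, -0.4]
opening: 0.0684
grip_force: 0.0
```

```bash
python3 -c "
from h import *
a=cv2.resize(eyes.get_image('top')[145:245,92:292,::-1],None,fx=3,fy=3,interpolation=cv2.INTER_CUBIC)
b=cv2.resize(eyes.get_image('scene')[130:230,130:330,::-1],None,fx=3,fy=3,interpolation=cv2.INTER_CUBIC)
cv2.imwrite('pics/c7.png',np.vstack([a,b]))"
```

```text
(no output)
```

View pics/c7.png

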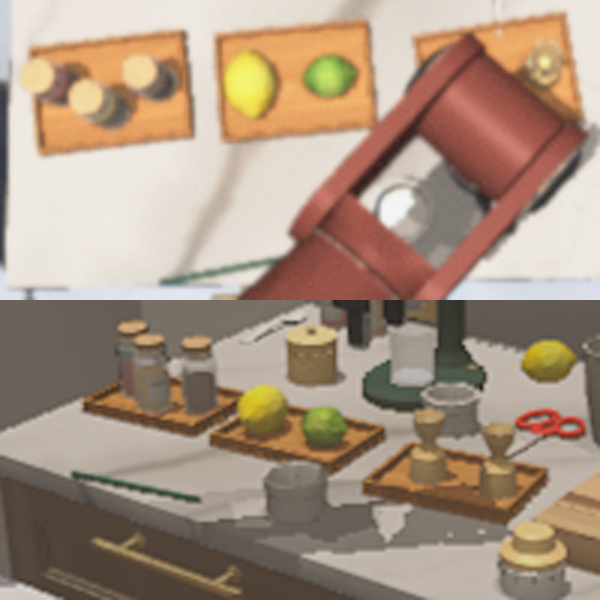

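All items stand upright in the right trays: three jars at left, lemon and lime in the middle, and both jiggers at right (430,445 and 498,460). The ramekin is untouched, so I hand the job in.

```bash
python3 -c "
from station import finish_job; print(finish_job())"
```

```text
the job is handed in; nothing more can be done
None
```

I put both jars, the lime and the jigger into their matching trays, each set down on the tray floor in about 27 s, with nothing tipped and the ramekin left alone; the job is handed in, but the hand-in returned no verdict.

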